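# Gauge a heater block, then hold the sprung holder open for it

### The arm

A 6-joint arm with a two-finger parallel gripper is mounted at the origin on the work surface. World frame = base frame: x ahead of the robot, y to its left, z up, the work surface at z = 0. Lengths are in mm, angles in rad, forces in N, time in s.
With the tool pointing down it reaches from about 275 to 1000 mm from the base axis. Payload 8.4 kg.
Tool frame: the origin (TCP) lies at the very end of the fingers, on their centre line; the grasp point (between the pads) lies 19 mm behind it; z points along the fingers, y is the line along which they close (so a half turn about z gives the same grasp; the last joint's range is limited). The gripper opens to 85 mm and grips with 20 to 120 N. Pads are 22 mm wide; open, the fingers measure 114 mm over their backs; the gripper's body (76 mm by 85 mm) begins 54 mm behind the grasp point. The pads swing forward as they close: fully open they stand 13 mm farther back than shut.
Start: joints at [1.271, 0.353, 1.633, -0, 1.155, -0.002], TCP at [183.385, 597.493, 231.281] pointing down, gripper open.
Joint ranges: [-2.63, 2.63], [-0.92, 2.1], [0.06, 2.66], [-1.3, 4.44], [0, 2.69], [-3.02, 3.02]. Speed limits (rad/s): [2.22, 2.22, 2.79, 3.14, 3.14, 3.14].

### API

Orientations are given as [roll, pitch, yaw] about the fixed x, y, z axes, in that order (R = Rz(yaw) Ry(pitch) Rx(roll)).
In Python, from rig import telemetry, imaging, r gives the robot as it stands. The module is installed in compiled form; this text tells all that it offers.
- The arm moves only by the tool step_arm, never from a script. Its argument "moves" is a list of rows, each a list of 3 entries, a list of its own where there are three numbers: the turn, a rotation vector about the tool's x, y, z scaled (see below), then the shift along the tool's x, y, z scaled (see below), then the opening, from -1 (shut) to 1 (fully open). A call has 1 to 8 rows; each row is the pose to reach, as a shift and turn from the pose commanded when the call began, along the tool's axes at that moment; what a row does not reach only later rows make up. The controller multiplies each number of a shift by 200 mm and each number of a turn by 45 degrees. A row lasts 1/10 s, in which the tool goes at most 50 mm and 8.59 degrees, less where a joint would pass 70% of its speed; a pose out of reach is approached as far as the arm can. A call with a number of a shift or a turn outside -1 to 1 is refused whole. A call with a gripper value outside its range is refused whole. The fingers move at their own pace and stop on an object; "squeeze" is the grip in N (left out, the last holds). Time passes only in rows, so rows that repeat a pose let the fingers close. It gives the time, the measured TCP pose, the force, the opening and the grip force at its end, in the units of the state.
- telemetry.sense(): the state, without advancing time (a new reading comes with each control period).
- imaging.grab_frame(name): name is "scene" or "top"; returns the picture (384x512x3 uint8, red, green, blue); there is no depth.
- imaging.calibration(name): a dict with "fx", "fy", "cx", "cy" (pixels), "cam_to_world" (4x4, takes a point from camera to world coordinates). Camera axes: x right, y up, looking along -z (the intrinsics and any distortion apply to the point x, -y, -z); pixel columns grow to the right and rows downward; lengths in mm; the calibration is good to about 2 mm. A picture is of the moment at which its call begins. calibration takes no time and is no camera call.
- r.sign_off(): hands the job in; it is judged then, once.
Trained networks look in the newest picture that a camera, given by its name, has taken for a name from the list of things; names that differ only in an ending like _2 or _b are one class to them, and where a whole thing is asked for, a point or a joint stands for the part that bears it (a point fixed in the world has none). Each returns a list of dicts, best first, with "conf" (0 to 1); they miss things now and then, are a little off and sometimes report something else, mostly with a low value. They report only what shows in the picture. A call takes as long as a camera call. They do not tell look-alikes from the thing itself.
- imaging.recognise(camera, name): "extent" ([left, top, width, height] in pixels, round what is visible of it).
- imaging.mark_of(camera, name): "xy" ([column, row] in pixels: a listed point, or the origin of a listed thing).
The state is a dict: "clock": time; "qpos": joint angles; "qvel": joint speeds; "joint_efforts": joint torques, N m; "eef_pos": TCP position; "tcp_rot": TCP orientation; "contact_force": force on the tool from outside, world axes, zero at the start; "wrist_torque": the same for the moment, N m; "opening": opening from 0.0 (shut) to 1.0 (fully open); "grasp_force": force on a finger pad.
Only numpy, scipy, OpenCV 4.12 (cv2) and the standard library are available. Lean on these libraries where they do the work, as an engineer would, in place of code of your own. Each camera call takes 0.05 s, during which the arm holds its last target. There are 200 camera calls.

### The job

First lower the height gauge's sprung foot onto the heater block lying under it, hold it there a moment to read whether that is the thin or the thick block, and let the foot spring back up. Then pull the block holder's sprung jaw out until its front edge stands on the line for that block (the first line from the closed jaw for the thin one, the second for the thick one), so that a colleague can load it, and finish while still gripping the jaw and holding it at that line against its spring. Leave both blocks and everything else on the bench where they are.

Things in the scene. Friction and masses are not known exactly. Their poses are not given: they have to be found in the camera images.
- gauge: height gauge stand, fixed to the bench: grey foot bar and aluminium column 122 mm tall on its +x side (66 to 116 mm from the origin), with a grey arm (top 116 mm above the bench) reaching back over the origin. Origin on the bench straight below the sprung foot, z up. The heater block to be gauged lies on the bench within 10 mm of this origin
- gauge_knob (a point): centre of the flat top of the gauge's black knob (36 mm across, 20 mm high), on the vertical rod over the arm; 205 mm above the bench when up, it moves down together with the foot; press it down from above or grip it and lower it
- foot_sole (a point): centre of the underside of the gauge's round steel foot (30 mm across), on the same rod 120 mm below gauge_knob; 85 mm above the bench when up
- foot (a joint): downward travel of the gauge's foot in m: 0 up, at most 0.065; the spring pushes it back up (about 2 N at the top, 3.5 N at 0.06), so keep pushing a little beyond touching the block while reading. Height of the part under the foot is 0.085 minus this value, which is 0.060 on the thin block, 0.035 on the thick one
- block_thin: aluminium heater block with dark wells, 75 x 95 x 25 mm (x, y, z), 0.3 to 0.55 kg, loose; origin at the centre of its underside. Either this or block_thick lies under the gauge's foot, the other one elsewhere on the bench
- block_thick: aluminium heater block with dark wells, 75 x 95 x 50 mm (x, y, z), 0.55 to 1.1 kg, loose; origin at the centre of its underside
- holder: block holder, fixed to the bench: white bed 180 (x) x 110 (y) x 12 mm, a fixed aluminium jaw (top 52 mm above the bench) at its +x end, the sprung jaw against that, a low aluminium bar (38 mm high) at its -x end and two dark lines across the bed between. Origin on the bench under the centre of the bed; the sprung jaw is pulled along its -x, towards the robot
- jaw_tab (a point): centre of the top edge of the upright black tab on the sprung jaw, to be pinched from above: 12 mm thick along the holder's x, 44 mm wide along its y, 40 mm high, its top 92 mm above the bench; it stands on the jaw's flat top, which is 52 mm above the bench, 36 mm (x) by 80 mm (y). It moves with the jaw
- jaw_edge (a point): middle of the sprung jaw's lower front edge (its -x face), 18 mm on the -x side of the tab's centre, on the bed; this edge is set to a line
- jaw (a joint): how far the sprung jaw is pulled out in m: 0 closed, 0.030 with its front edge on the first line, 0.055 on the second line, stop at 0.066. The spring always pulls it shut (5 N closed, 8.5 N at the first line, 11.5 N at the second); it does not latch
- line_first (a point): centre of the first dark line across the bed (3 mm wide), nearest the closed jaw, 30 mm from its front edge: for the thin block
- line_second (a point): centre of the second dark line, 55 mm from the closed jaw's front edge and nearer the robot: for the thick block
- reservoir: bystander: open white tray, 120 x 60 x 30 mm; origin at the centre of its underside
- timer: bystander: white bench timer, 65 x 65 x 18 mm; origin at the centre of its underside
- microplate: bystander: white 96-well plate, 85 x 127 x 14 mm; origin at the centre of its underside
- pipette: bystander: multichannel pipette lying along its y, about 235 mm long, 24 mm high; origin at the centre of its underside
- tip_box: bystander: white tip box with yellow lid, 122 x 82 x 83 mm; origin at the centre of its underside
- long_rack: bystander: green tube rack, 200 x 90 x 45 mm, tube caps up to 57 mm; origin at the centre of its underside
- short_rack: bystander: red tube rack, 140 x 90 x 45 mm, tube caps up to 57 mm; origin at the centre of its underside
Things that resemble listed ones, but are neither listed nor needed, are in the scene too. What is shaped like the holder but purple is not meant.

How it is judged (in metres and radians):
On the way, in this order (a step that is already met when the one before it is completed fails the run):
1. the gauge's foot rests on the block under it, its joint reading the block's height (((contact force between foot and block_thin above 0.5 N and value of joint foot between 0.056 and 0.064 m) or (contact force between foot and block_thick above 0.5 N and value of joint foot between 0.031 and 0.039 m))), for 0.3 s.
2. with the foot up again, the fingers hold the sprung jaw at the line for the gauged block (((horizontal distance between block_thin and gauge below 0.035 m and value of joint jaw between 0.026 and 0.034 m) or (horizontal distance between block_thick and gauge below 0.035 m and value of joint jaw between 0.051 and 0.059 m)) and contact force between the fingers and jaw above 2 N and value of joint foot below 0.006 m), for 0.3 s.
At the end, for the whole second after the job is handed in: Fingers hold the sprung jaw still (over 2 N), its front edge within 4 mm of the line for the block under the gauge (jaw 0.026-0.034 thin, 0.051-0.059 thick); the gauge's foot is up (foot below 0.006) and that block still within 35 mm of the gauge's axis (all of step 2 and velocity of joint jaw between -0.01 and 0.01 m/s); the arm keeps its last pose, push and grip.
It fails at once if a heater block is shifted by more than 25 mm (distance of any of block_thin, block_thick from where it was at the start of the episode above 0.025 m).
It fails at once if a bystander is shifted by more than 25 mm (distance of any of reservoir, timer, microplate, pipette, tip_box, long_rack, short_rack from where it was at the start of the episode above 0.025 m).
It also fails if it takes over 48 s, if anything falls off the work surface, if the arm or the gripper's body presses on something with over 40 N, if the wrist force passes 120 N, or if a joint passes its speed limit or range.

## Working session

There is one attempt and no reset: what is moved stays moved. The work goes in short steps, Python scripts to look and compute and a tool call to move; the robot and the scene stay as the last step left them, time stands still between calls to the robot, and variables do not carry over. Pictures are saved under pics/ and viewed, at most 10 in all, crops included, and the job is handed in when it is done.

Besides the shell and the picture viewer there is one more tool, called after "Request:" as a command line: name --argument value ..., lists and objects as JSON in quotes. step_arm: Moves the arm, as the interface text tells. Its arguments: {"type":"object","properties":{"moves":{"type":"array"},"squeeze":{"type":"number"}},"required":["moves"]}

```bash
mkdir -p pics; cat > h.py <<'E'
import numpy as np, cv2
from rig import telemetry, imaging, r
def ray(cam,uv):
    c=imaging.calibration(cam);T=np.array(c["cam_to_world"])
    d=np.array([(uv[0]-c["cx"])/c["fx"],-(uv[1]-c["cy"])/c["fy"],-1.])
    return T[:3,3],T[:3,:3]@d
def atz(cam,uv,z):
    o,d=ray(cam,uv);return o+d*(z-o[2])/d[2]
def proj(cam,p):
    c=imaging.calibration(cam);T=np.array(c["cam_to_world"])
    q=T[:3,:3].T@(np.asarray(p,float)-T[:3,3])
    return np.array([c["cx"]+c["fx"]*q[0]/-q[2],c["cy"]-c["fy"]*q[1]/-q[2]])
def tri(a,b):
    o1,d1=ray("scene",a);o2,d2=ray("top",b)
    s=np.linalg.lstsq(np.c_[d1,-d2],o2-o1,rcond=None)[0]
    p,q=o1+s[0]*d1,o2+s[1]*d2
    return (p+q)/2,np.linalg.norm(p-q)
E
python3 - <<'E'
from h import *
np.set_printoptions(precision=1,suppress=True)
for c in("scene","top"):
    im=imaging.grab_frame(c);cv2.imwrite(f"pics/{c}0.png",im[:,:,::-1])
    k=imaging.calibration(c);print(c,{a:b for a,b in k.items() if a!="cam_to_world"},np.array(k["cam_to_world"])[:3,3])
    for n in("gauge_knob","foot_sole","gauge","jaw_tab","jaw_edge","line_first","line_second","block_thin","block_thick","holder"):
        print(n,[(np.round(m["xy"],1).tolist(),round(m["conf"],2)) for m in imaging.mark_of(c,n)])
print(telemetry.sense())
E
```

```text
scene {'fx': 414.26280484361644, 'fy': 414.26280484361644, 'cx': 255.5477179431205, 'cy': 194.2272306475301} [1044.6 -969.7 1499.6]
gauge_knob [([272.0, 128.5], 0.5)]
foot_sole [([272.0, 128.3], 0.53), ([270.9, 145.7], 0.38), ([241.9, 227.0], 0.33), ([245.4, 224.2], 0.27)]
gauge [([271.4, 160.7], 0.56), ([316.5, 137.4], 0.27)]
jaw_tab [([248.7, 216.0], 0.71), ([136.3, 298.0], 0.58), ([269.3, 160.9], 0.25)]
jaw_edge [([270.5, 128.1], 0.71), ([247.1, 224.7], 0.63), ([135.6, 302.7], 0.51)]
line_first [([128.8, 308.1], 0.8), ([242.7, 221.3], 0.6)]
line_second [([234.5, 217.3], 0.91), ([119.9, 301.0], 0.74)]
block_thin [([268.9, 197.2], 0.54)]
block_thick [([270.4, 157.3], 0.81), ([322.5, 184.5], 0.2)]
holder [([130.9, 301.7], 0.97), ([243.4, 227.8], 0.96), ([326.5, 186.4], 0.22)]
top {'fx': 380.19522019796807, 'fy': 380.19522019796807, 'cx': 255.248802703619, 'cy': 186.79266590491568} [ 295.3  -91.3 1426.2]
gauge_knob [([161.4, 214.9], 0.59)]
foot_sole [([176.8, 147.8], 0.21)]
gauge []
jaw_tab [([420.2, 221.0], 0.65), ([268.2, 183.7], 0.52)]
jaw_edge [([411.2, 231.6], 0.76), ([269.4, 192.5], 0.59)]
line_first [([411.5, 237.3], 0.71), ([271.9, 202.8], 0.6)]
line_second [([418.7, 243.2], 0.73), ([273.0, 204.9], 0.65)]
block_thin [([222.9, 187.0], 0.73), ([266.7, 145.1], 0.5)]
block_thick [([174.3, 219.9], 0.63)]
holder [([407.6, 231.5], 0.94), ([267.5, 196.9], 0.73)]
{'clock': 1.1, 'qpos': array([ 1.3,  0.4,  1.6,  0. ,  1.2, -0. ]), 'qvel': array([-0., -0.,  0.,  0.,  0.,  0.]), 'joint_efforts': array([  0. , -60.5, -34.2,   0. ,   0. ,   0. ]), 'eef_pos': array([183.4, 597.5, 231.3]), 'tcp_rot': array([-3.1, -0. ,  2.8]), 'contact_force': array([ 0. ,  0.3, -0.3]), 'wrist_torque': array([-0., -0., -0.]), 'grasp_force': 0.0, 'opening': 1.0002388839454708}
```

```bash
python3 - <<'E'
import cv2
for c in("scene","top"):
    im=cv2.imread(f"pics/{c}0.png");cv2.imwrite(f"pics/{c}0b.png",cv2.resize(im,(800,600),interpolation=cv2.INTER_CUBIC))
E
```

```text
(no output)
```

View pics/scene0b.png

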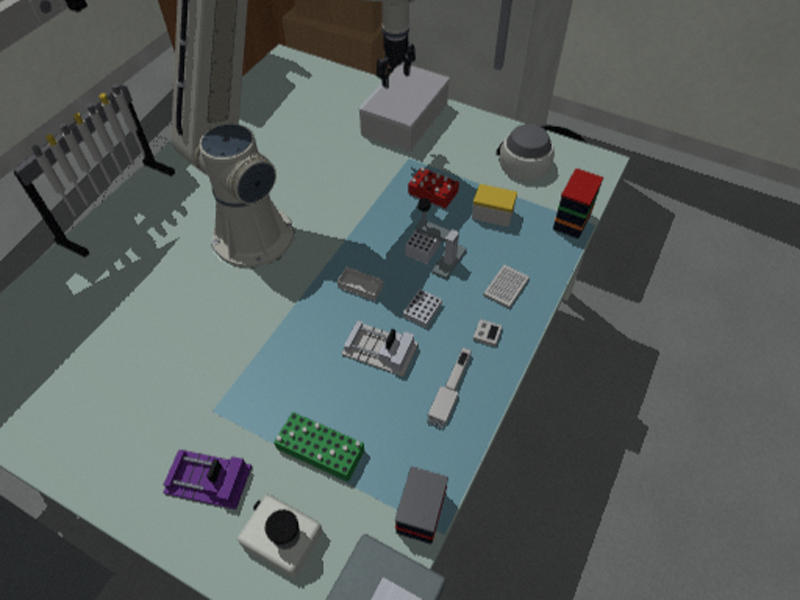

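View pics/top0b.png

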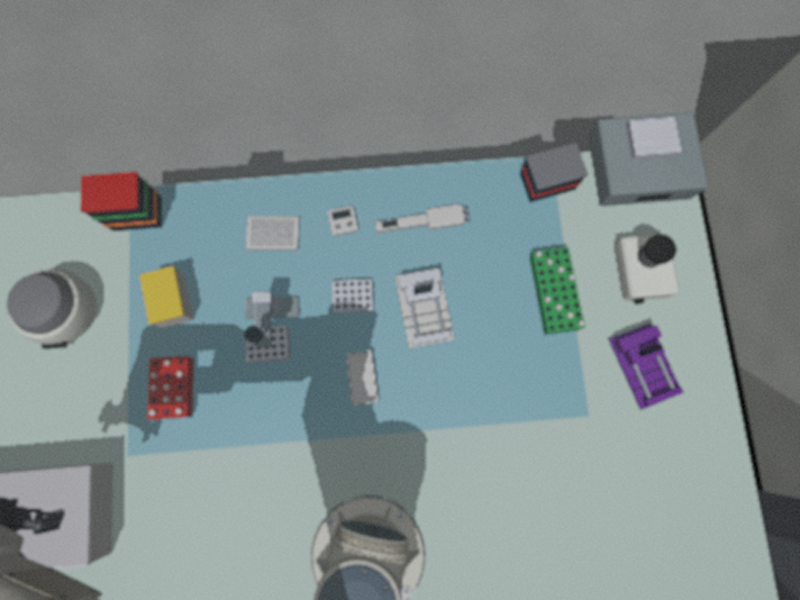

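The scene view shows the white holder at about (243,222) with its black tab near (249,216), in 512-wide pixels. The gauge knob is at (271,130), with a block under the foot at (270,157). In the top view the knob is at (163,213) and the tab at (271,184). The holder candidates are white at top (271,197) and purple at (414,235). The white one fits, because purple is ruled out. I'll confirm that in an enlarged crop.

```bash
python3 - <<'E'
from h import *
np.set_printoptions(precision=1,suppress=True)
s=cv2.imread("pics/scene0.png");t=cv2.imread("pics/top0.png")
a=cv2.resize(s[105:185,235:315],(400,400),interpolation=cv2.INTER_CUBIC)
b=cv2.resize(t[170:250,145:225],(400,400),interpolation=cv2.INTER_CUBIC)
cv2.imwrite("pics/knob.png",np.hstack([a,b]))
a=cv2.resize(s[190:260,205:275],(400,400),interpolation=cv2.INTER_CUBIC)
b=cv2.resize(t[160:230,240:310],(400,400),interpolation=cv2.INTER_CUBIC)
cv2.imwrite("pics/hold.png",np.hstack([a,b]))
print(tri((272,128.5),(161.4,214.9)),atz("scene",(272,128.5),205),atz("top",(161.4,214.9),205))
print(tri((248.7,216),(268.2,183.7)),atz("scene",(248.7,216),92),atz("top",(268.2,183.7),92))
for n,p,q in(("l2",(234.5,217.3),(273,204.9)),("l1",(242.7,221.3),(271.9,202.8)),):print(n,atz("scene",p,12),atz("top",q,12))
print(atz("top",(174.3,219.9),0),atz("scene",(270.4,157.3),0))
E
```

```text
(array([486.2, 198.3, 203.4]), np.float64(10.143433345643498)) [490.  201.2 205. ] [482.  194.4 205. ]
(array([ 580.3, -168.9,   75.7]), np.float64(9.763675630964597)) [ 582.2 -181.6   92. ] [ 580.6 -164.9   92. ]
l2 [ 505.7 -171.1   12. ] [ 514.9 -180.    12. ]
l1 [ 546.4 -172.2   12. ] [ 523.2 -176.6   12. ]
[490.5 194.6   0. ] [482.5 211.5   0. ]
```

View pics/knob.png

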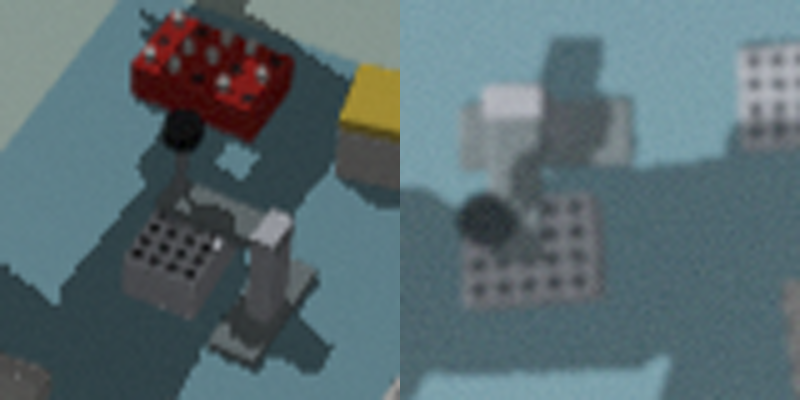

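View pics/hold.png

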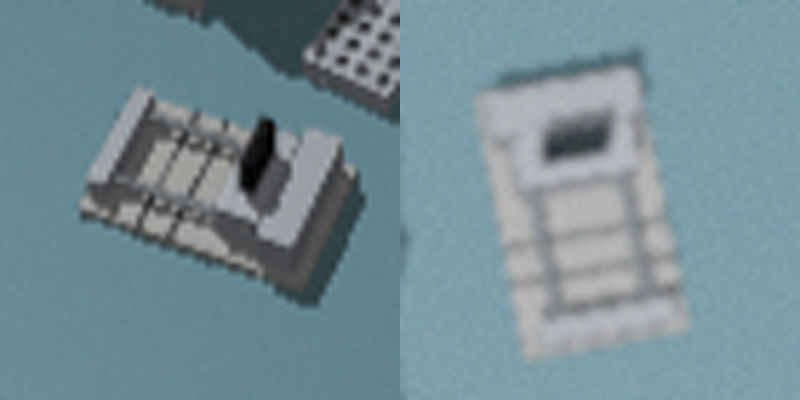

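The crops confirm both targets. The white holder has its black tab at scene (251,217) and top (271.5,183), with two dark lines on the -x side of the jaw. The gauge knob is at scene (271.6,130.5) and top (162.2,214), with a block under the arm. Next I'll fit the holder pose and plan the moves.

```bash
cat >> h.py <<'E'
from scipy.optimize import least_squares
from scipy.spatial.transform import Rotation as Ro
def to_move(pos,yawvec=None):
    """shift & turn (tool axes, units of the moves) to target pos; tool y along yawvec, pointing down"""
    s=telemetry.sense();R=Ro.from_euler("xyz",s["tcp_rot"]).as_matrix()
    sh=R.T@(np.array(pos)-s["eef_pos"])/200
    if yawvec is None: y=R[:,1].copy()
    else: y=np.array([*yawvec,0.])
    y[2]=0;y/=np.linalg.norm(y)
    if y@R[:,1]<0:y=-y
    z=np.array([0,0,-1.]);T=np.c_[np.cross(y,z),y,z]
    return sh,Ro.from_matrix(R.T@T).as_rotvec()/(np.pi/4)
E
python3 - <<'E'
from h import *
np.set_printoptions(precision=3,suppress=True)
T=lambda x,y:np.array([240+(x-400)/5.714,160+y/5.714]);S=lambda x,y:np.array([205+x/5.714,190+y/5.714])
obs=[]
A=lambda c,uv,p,e,w=1:obs.append((c,uv,p,e,w))
A("top",T(527,357),(-90,55,12),0);A("top",T(690,325),(-90,-55,12),0)
A("top",T(510,246),(-30,55,12),1);A("top",T(668,220),(-30,-55,12),1)
A("top",T(520,287),(-55,55,12),1);A("top",T(678,258),(-55,-55,12),1)
A("top",T(582,128),(18,0,92),1);A("scene",S(262,135),(18,0,92),1)
A("scene",S(80,200),(-90,-55,12),0)
def res(v):
    x,y,a,e=v;c,s=np.cos(a),np.sin(a);o=[]
    for cam,uv,p,k,w in obs:
        px=p[0]+k*e;o+=list(w*(proj(cam,(x+c*px-s*p[1],y+s*px+c*p[1],p[2]))-uv))
    return o
f=least_squares(res,[530,-175,.15,20]);print(f.x,np.array(res(f.x)).reshape(-1,2))
x,y,a,e=f.x;c,s=np.cos(a),np.sin(a);print("tab",x+c*(e+18),y+s*(e+18))
for cam,uv in(("scene",(271.6,130.2)),("top",(161.9,214.2))):print(atz(cam,uv,205))
print(tri((271.6,130.2),(161.9,214.2)))
st=telemetry.sense();print(st["tcp_rot"],st["eef_pos"]);print(Ro.from_euler("xyz",st["tcp_rot"]).as_matrix())
print(to_move([486,197,231]))
E
```

```text
[ 549.203 -178.81     0.101   12.586] [[-0.236 -0.503]
 [ 0.139 -0.245]
 [-0.842  0.016]
 [ 0.125 -0.665]
 [-1.367 -0.691]
 [-0.303 -0.885]
 [-0.615  1.311]
 [-2.012  1.05 ]
 [-1.332  1.106]]
tab 579.63519096022 -175.7392913631707
[493.171 191.175 205.   ]
[484.184 192.7   205.   ]
(array([487.688, 196.695, 196.149]), np.float64(5.563383903158866))
[-3.142 -0.     2.844] [183.385 597.481 231.271]
[[-0.956  0.293 -0.   ]
 [ 0.293  0.956 -0.   ]
 [ 0.    -0.    -1.   ]]
(array([-2.034, -1.47 ,  0.001]), array([-0., -0., -0.]))
```

Request:
step_arm --moves '[[[0,0,0],[-0.98,-0.71,-0.05],-1],[[0,0,0],[-0.98,-0.71,-0.05],-1],[[0,0,0],[-0.98,-0.71,-0.05],-1],[[0,0,0],[-0.98,-0.71,-0.05],-1],[[0,0,0],[-0.98,-0.71,-0.05],-1],[[0,0,0],[-0.98,-0.71,-0.05],-1]]'

```text
clock: 1.7
eef_pos: [331.4, 400.7, 241.7]
tcp_rot: [-3.141, 0.001, 2.84]
contact_force: [0.3, -0.2, 0.3]
opening: 0.004
grasp_force: 0.0
```

Request:
step_arm --moves '[[[0,0,0],[-0.95,-0.7,0],-1],[[0,0,0],[-0.95,-0.7,0],-1],[[0,0,0],[-0.95,-0.7,0],-1],[[0,0,0],[-0.95,-0.7,0],-1],[[0,0,0],[-0.95,-0.7,0],-1],[[0,0,0],[-0.95,-0.7,0],-1],[[0,0,0],[-0.95,-0.7,0],-1]]'

```text
clock: 2.4
eef_pos: [469.9, 214.5, 241.2]
tcp_rot: [3.141, -0.0, 2.842]
contact_force: [-0.3, 0.7, 0.6]
opening: 0.001
grasp_force: 0.0
```

Request:
step_arm --moves '[[[0,0,0],[-0.1,-0.07,0],-1],[[0,0,0],[-0.1,-0.07,0],-1],[[0,0,0],[-0.1,-0.07,0],-1]]'

```text
clock: 2.7
eef_pos: [484.1, 196.4, 241.2]
tcp_rot: [3.141, -0.001, 2.844]
contact_force: [0.7, -0.0, -0.3]
opening: 0.006
grasp_force: 0.0
```

```bash
python3 - <<'E'
from h import *
p=telemetry.sense()["eef_pos"];print(p)
out=[]
for c in("scene","top"):
    im=imaging.grab_frame(c)[:,:,::-1].copy();cv2.imwrite(f"pics/{c}1.png",im)
    u,v=proj(c,(487,194,205));print(c,proj(c,p),(u,v))
    x0,y0=int(u)-25,int(v)-30;print(x0,y0)
    out.append(cv2.resize(im[y0:y0+60,x0:x0+50],(400,480),interpolation=cv2.INTER_CUBIC))
cv2.imwrite("pics/k1.png",np.hstack(out))
E
```

```text
[484.07478922 196.40583896 241.1931052 ]
scene [270.48725731 122.70118863] (np.float64(270.6306666402667), np.float64(129.3109906591376))
245 99
top [157.97361013 212.78351591] (np.float64(161.46893287389113), np.float64(213.37030743396798))
136 183
```

View pics/k1.png

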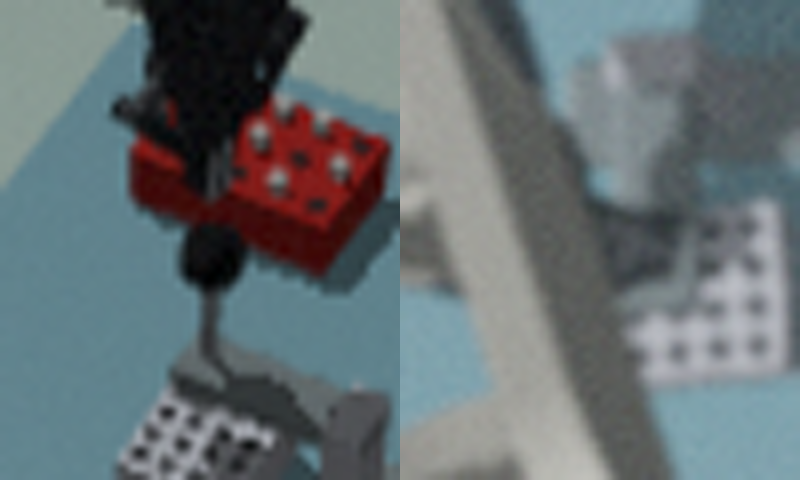

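The scene crop shows the closed fingertips at (271,123), directly above the knob centre at (271.5,130). In the top view the arm hides the knob. The alignment is good, so I'll press down.

Request:
step_arm --moves '[[[0,0,0],[-0.01,0,0.15],-1],[[0,0,0],[-0.01,0,0.2],-1],[[0,0,0],[-0.01,0,0.25],-1],[[0,0,0],[-0.01,0,0.25],-1],[[0,0,0],[-0.01,0,0.25],-1]]'

```text
clock: 3.3
eef_pos: [486.4, 195.0, 191.6]
tcp_rot: [-3.141, -0.0, 2.844]
contact_force: [-1.8, 0.2, 3.6]
opening: -0.0
grasp_force: 1.0
```

Request:
step_arm --moves '[[[0,0,0],[0,0,0.03],-1],[[0,0,0],[0,0,0.06],-1],[[0,0,0],[0,0,0.08],-1],[[0,0,0],[0,0,0.09],-1],[[0,0,0],[0,0,0.095],-1],[[0,0,0],[0,0,0.095],-1]]'

```text
clock: 3.9
eef_pos: [486.9, 194.9, 172.3]
tcp_rot: [3.141, 0.001, 2.844]
contact_force: [1.2, 1.3, 1.8]
opening: -0.006
grasp_force: 1.3
```

Request:
step_arm --moves '[[[0,0,0],[0,0,0.01],-1],[[0,0,0],[0,0,0.015],-1],[[0,0,0],[0,0,0.02],-1],[[0,0,0],[0,0,0.02],-1]]'

```text
clock: 4.3
eef_pos: [487.0, 194.9, 170.0]
tcp_rot: [3.141, 0.001, 2.844]
contact_force: [-4.2, -0.8, 20.7]
opening: -0.0
grasp_force: 10.3
```

Request:
step_arm --moves '[[[0,0,0],[0,0,0],-1],[[0,0,0],[0,0,0],-1],[[0,0,0],[0,0,0],-1],[[0,0,0],[0,0,0],-1],[[0,0,0],[0,0,0],-1]]'

```text
clock: 4.8
eef_pos: [487.0, 194.9, 170.0]
tcp_rot: [3.141, 0.001, 2.844]
contact_force: [-4.7, -0.8, 20.2]
opening: -0.0
grasp_force: 10.1
```

Request:
step_arm --moves '[[[0,0,0],[0,0,-0.08],-1],[[0,0,0],[0,0,-0.18],-1],[[0,0,0],[0,0,-0.3],-1],[[0,0,0],[0,0,-0.4],-1],[[0,0,0],[0,0,-0.4],-1],[[0,0,0],[0,0,-0.4],-1]]'

```text
clock: 5.4
eef_pos: [486.1, 194.5, 247.8]
tcp_rot: [-3.141, -0.0, 2.844]
contact_force: [-0.7, 0.5, -0.9]
opening: 0.003
grasp_force: 0.0
```

```bash
python3 - <<'E'
from h import *
np.set_printoptions(precision=3,suppress=True)
print(telemetry.sense()["clock"],to_move([580,-175,250],[np.cos(.12),np.sin(.12)]),telemetry.sense()["qpos"])
E
```

```text
5.4 (array([-0.991, -1.628, -0.01 ]), array([-0.001, -0.   ,  1.468])) [ 0.378  0.179  1.83  -0.     1.134 -0.895]
```

Request:
step_arm --moves '[[[0,0,0.9],[-0.58,-0.96,0],-1],[[0,0,0.9],[-0.58,-0.96,0],-1],[[0,0,0.9],[-0.58,-0.96,0],0.3],[[0,0,0.9],[-0.58,-0.96,0],0.3],[[0,0,0.9],[-0.58,-0.96,0],0.3],[[0,0,0.9],[-0.58,-0.96,0],0.3],[[0,0,0.9],[-0.58,-0.96,0],0.3]]'

```text
clock: 6.1
eef_pos: [540.2, -23.0, 246.8]
tcp_rot: [-3.14, -0.002, 2.137]
contact_force: [-0.1, 0.1, 0.2]
opening: 0.654
grasp_force: 0.0
```

```bash
python3 - <<'E'
from h import *
np.set_printoptions(precision=3,suppress=True)
print(telemetry.sense()["clock"],to_move([580,-175,150],[np.cos(.12),np.sin(.12)]),telemetry.sense()["eef_pos"])
E
```

```text
6.1 (array([-0.749, -0.239,  0.483]), array([-0.003, -0.002,  0.568])) [540.179 -22.983 246.832]
```

Request:
step_arm --moves '[[[0,0,0.57],[-0.75,-0.24,0],0.3],[[0,0,0.57],[-0.75,-0.24,0.1],0.3],[[0,0,0.57],[-0.75,-0.24,0.35],0.3],[[0,0,0.57],[-0.75,-0.24,0.45],0.3],[[0,0,0.57],[-0.75,-0.24,0.5],0.3],[[0,0,0.57],[-0.75,-0.24,0.5],0.3]]'

```text
clock: 6.7
eef_pos: [579.3, -173.4, 145.7]
tcp_rot: [-3.137, -0.003, 1.691]
contact_force: [0.2, 0.9, -0.2]
opening: 0.651
grasp_force: 0.0
```

```bash
python3 - <<'E'
from h import *
np.set_printoptions(precision=3,suppress=True)
s=telemetry.sense();p=s["eef_pos"];print(p,s["tcp_rot"],s["opening"])
out=[]
for c in("scene","top"):
    im=imaging.grab_frame(c)[:,:,::-1].copy();cv2.imwrite(f"pics/{c}2.png",im)
    u,v=proj(c,(580,-175,92));print(c,proj(c,p),(u,v))
    x0,y0=int(u)-30,int(v)-32;print(x0,y0)
    out.append(cv2.resize(im[y0:y0+60,x0:x0+50],(400,480),interpolation=cv2.INTER_CUBIC))
cv2.imwrite("pics/t2.png",np.hstack(out))
E
```

```text
[ 579.267 -173.381  145.711] [-3.137 -0.003  1.691] 0.6506137037526756
scene [248.805 206.757] (np.float64(249.0072646935965), np.float64(214.57696911499244))
219 182
top [271.243 180.563] (np.float64(271.02205949806654), np.float64(183.62924217673236))
241 151
```

View pics/t2.png

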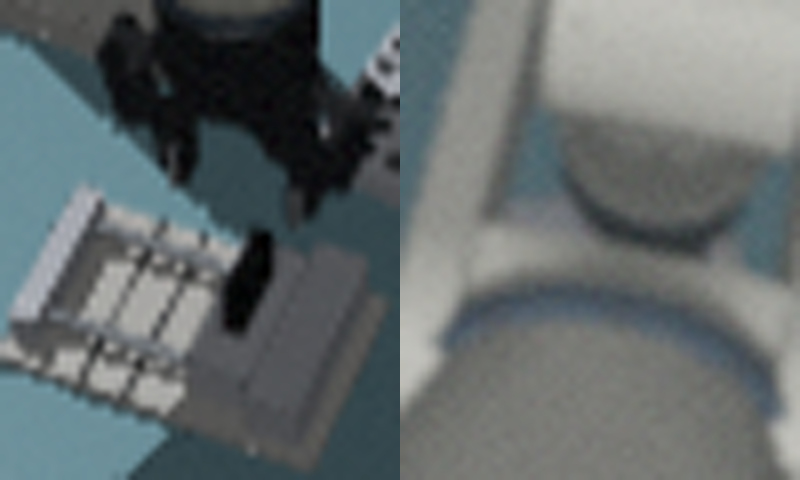

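Scene crop: the open fingertips straddle the tab, with their midpoint at (249,207). The tab's top edge centre is near (250.4,214), about 5 mm further in +x than my fit. I'll correct for that and descend.

Request:
step_arm --moves '[[[0,0,0],[-0.01,0.025,0.1],0.3],[[0,0,0],[-0.01,0.025,0.25],0.3],[[0,0,0],[-0.01,0.025,0.35],0.3],[[0,0,0],[-0.01,0.025,0.42],0.3],[[0,0,0],[-0.01,0.025,0.42],0.3],[[0,0,0],[-0.01,0.025,0.42],0.3]]'

```text
clock: 7.4
eef_pos: [587.2, -176.2, 65.7]
tcp_rot: [3.14, 0.001, 1.69]
contact_force: [0.6, 0.1, 0.6]
opening: 0.653
grasp_force: 0.0
```

Request:
step_arm --moves '[[[0,0,0],[0,0,0],-0.4],[[0,0,0],[0,0,0],-0.7],[[0,0,0],[0,0,0],-0.9],[[0,0,0],[0,0,0],-1],[[0,0,0],[0,0,0],-1],[[0,0,0],[0,0,0],-1]]' --squeeze 40

```text
clock: 8.0
eef_pos: [581.9, -176.8, 64.8]
tcp_rot: [-3.134, -0.002, 1.689]
contact_force: [-18.9, -3.7, 16.8]
opening: 0.135
grasp_force: 39.1
```

The jaw is gripped: the opening reads 11.5 mm, which matches the tab, and the jaw sits against its closed stop at TCP x≈581.9. The block is thick, so I'll pull 55 mm along -y of the tool.

Request:
step_arm --moves '[[[0,0,0],[0,-0.05,0],-1],[[0,0,0],[0,-0.1,0],-1],[[0,0,0],[0,-0.15,0],-1],[[0,0,0],[0,-0.2,0],-1],[[0,0,0],[0,-0.25,0],-1],[[0,0,0],[0,-0.28,0],-1],[[0,0,0],[0,-0.3,0],-1],[[0,0,0],[0,-0.3,0],-1]]' --squeeze 60

```text
clock: 8.8
eef_pos: [528.7, -182.6, 65.0]
tcp_rot: [3.137, -0.001, 1.687]
contact_force: [9.5, 9.8, -5.2]
opening: 0.128
grasp_force: 59.4
```

Request:
step_arm --moves '[[[0,0,0],[0,0,0],-1],[[0,0,0],[0,0,0],-1]]'

```text
clock: 9.0
eef_pos: [529.1, -182.5, 64.9]
tcp_rot: [3.136, -0.001, 1.687]
contact_force: [9.2, 9.6, -3.8]
opening: 0.13
grasp_force: 59.5
```

```bash
python3 - <<'E'
from h import *
np.set_printoptions(precision=3,suppress=True)
s=telemetry.sense();print(s["eef_pos"],s["contact_force"],np.hypot(*(s["eef_pos"]-[581.9,-176.8,0])[:2]))
im=imaging.grab_frame("scene")[:,:,::-1].copy();cv2.imwrite("pics/scene3.png",im)
cv2.imwrite("pics/s3.png",cv2.resize(im[200:245,210:270],(800,600),interpolation=cv2.INTER_CUBIC))
E
```

```text
[ 529.132 -182.538   64.949] [ 9.234  9.605 -3.789] 53.07896917748648
```

View pics/s3.png

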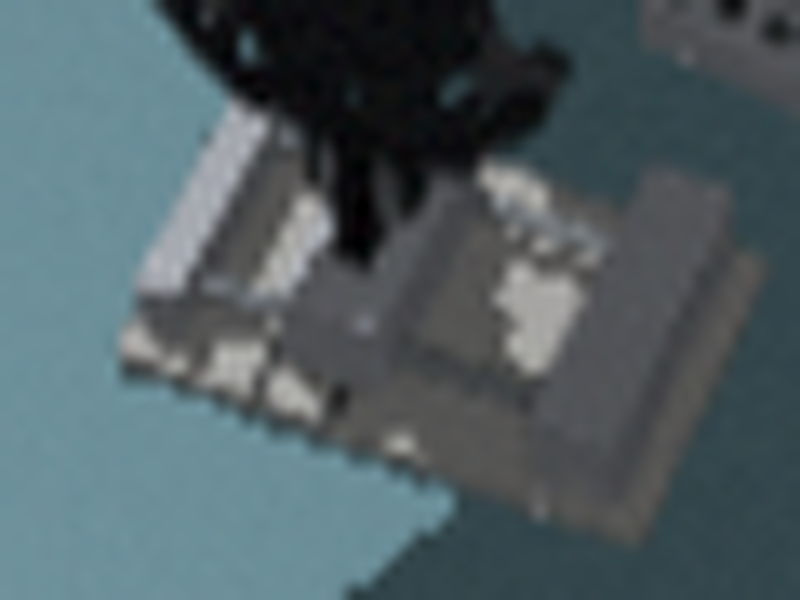

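The crop shows the jaw pulled out with the fingers on the tab. The second line's near end is at about (229.4,228.7), the first line's at (235.2,230), and the jaw-top near front corner at about (231.4,224.4). I'll check these with the geometry.

```bash
python3 - <<'E'
from h import *
np.set_printoptions(precision=1,suppress=True)
a=.105;u=np.array([np.cos(a),np.sin(a)])
P=lambda x,y:(210+x/13.333-.5+.04,200+y/13.333-.5+.04)
for n,xy,z in(("line2 end",(252,378),12),("line1 end",(335,402),12),("jaw front corner",(283,325),52),("jaw back corner",(375,365),52),("fixed jaw front corner",(535,430),52),("fixed jaw back corner",(610,470),52)):
    w=atz("scene",P(*xy),z);print(n,w,"along x:",w[:2]@u)
t=telemetry.sense()["eef_pos"];print("tcp",t[:2]@u, "closed",np.array([581.9,-176.8])@u)
E
```

```text
line2 end [ 509.6 -228.8   12. ] along x: 482.80396037847584
line1 end [ 537.  -224.1   12. ] along x: 510.554567074924
jaw front corner [ 522.7 -227.8   52. ] along x: 495.9870268302541
jaw back corner [ 554.9 -226.9   52. ] along x: 528.0346085275769
fixed jaw front corner [ 609.2 -224.1   52. ] along x: 582.3823772020329
fixed jaw back corner [ 636.  -225.7   52. ] along x: 608.8141374095378
tcp 507.1019361543448 closed 560.1653148144042
```

Request:
step_arm --moves '[[[0,0,0],[0.005,-0.006,0],-1],[[0,0,0],[0.01,-0.013,0],-1],[[0,0,0],[0.01,-0.013,0],-1],[[0,0,0],[0.01,-0.013,0],-1]]'

```text
clock: 9.45
eef_pos: [527.1, -182.6, 65.0]
tcp_rot: [3.135, 0.002, 1.688]
contact_force: [12.0, -0.9, -7.9]
opening: 0.13
grasp_force: 59.0
```

```bash
python3 - <<'E'
from h import *
np.set_printoptions(precision=1,suppress=True,linewidth=150)
s=telemetry.sense();t=s["eef_pos"];print(t,s["contact_force"],s["grasp_force"])
a=.105;u=np.array([np.cos(a),np.sin(a)]);n=np.array([-u[1],u[0]]);c=np.array([581.9,-176.8])
print("pull",(c-t[:2])@u)
im=np.mean([imaging.grab_frame("scene")[:,:,::-1].astype(np.float32) for _ in range(6)],0);cv2.imwrite("pics/scene4.png",im)
g0=cv2.cvtColor(cv2.imread("pics/scene2.png").astype(np.float32),cv2.COLOR_BGR2GRAY);g=cv2.cvtColor(im,cv2.COLOR_BGR2GRAY)
d=np.arange(-80,62,3)
def prof(g,z,ys):
    o=[]
    for y in ys:
        q=np.array([proj("scene",(*(c+k*u+y*n),z)) for k in d],np.float32);o.append(cv2.remap(g,q[None,:,0],q[None,:,1],cv2.INTER_CUBIC)[0])
    return np.mean(o,0).round().astype(int)
P=np.c_[d,prof(g0,52,range(-36,-24,2)),prof(g,52,range(-36,-24,2)),prof(g,12,range(-53,-47,2)),prof(g0,12,range(-53,-47,2))];print(P.T)
e=[("foot",proj("scene",(487,194,205))),]
x0,y0=245,99
v=np.hstack([cv2.resize(im[99:159,245:295],(400,480),interpolation=cv2.INTER_CUBIC),cv2.resize(im[195:255,215:265],(400,480),interpolation=cv2.INTER_CUBIC)])
cv2.imwrite("pics/s4.png",v)
E
```

```text
[ 527.1 -182.6   65. ] [12.  -0.9 -7.9] 58.96299719810486
pull 55.09393589161163
[[-80 -77 -74 -71 -68 -65 -62 -59 -56 -53 -50 -47 -44 -41 -38 -35 -32 -29 -26 -23 -20 -17 -14 -11  -8  -5  -2   1   4   7  10  13  16  19  22  25
   28  31  34  37  40  43  46  49  52  55  58  61]
 [102 149 164 159 162 141 117 137 158 162 163 160 157 127  92 126 153 154 160 164 138  97  87  86  86  87  88  88  87  88  89  88  81  81  85  85
   85  85  85  85  85  85  80  70  68  75  83  86]
 [101 149 164 131  92  84  84  85  87  87  86  89  92  88  79  71  68  69  77  81  79  76  78  80  81  79  81 106 109 102 121 125 102  85  83  83
   84  84  84  84  84  84  78  69  67  74  84  85]
 [119 112  78  85 112 123 123 106 114 109  79  72  86 117 132 112  88 108 129 122 102  97  88  81  80  81  82  82  80  81  81  79  79  81  90  95
   81  80  83  83  80  79  82  83  83  80  70  65]
 [121 114  79  86 115 125 124 108 112 109  74  85 106 125 128 114 103 118 126  88  78  82  84  81  80  82  83  81  80  82  83  79  78  82  91  96
   83  81  84  85  81  81  84  84  83  79  71  66]][ WARN:0@4.711] global loadsave.cpp:1063 imwrite_ Unsupported depth image for selected encoder is fallbacked to CV_8U.
```

View pics/s4.png

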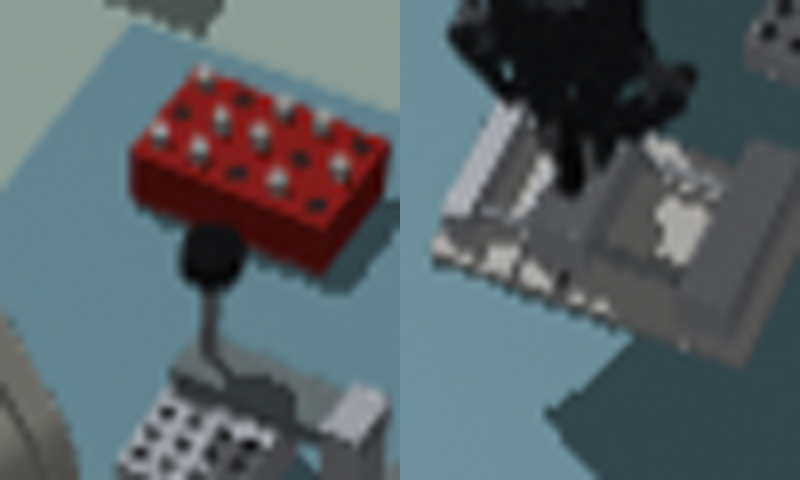

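The left crop shows the knob back up at (271.5,130), with the block and red rack undisturbed. The right crop shows the jaw near the second line. The pull estimates run from 51.4 to 55.5 mm, so I'll pull 2 mm more to centre it in the window.

Request:
step_arm --moves '[[[0,0,0],[0,-0.005,0],-1],[[0,0,0],[0,-0.01,0],-1],[[0,0,0],[0,-0.01,0],-1],[[0,0,0],[0,-0.01,0],-1],[[0,0,0],[0,-0.01,0],-1],[[0,0,0],[0,-0.01,0],-1],[[0,0,0],[0,-0.01,0],-1],[[0,0,0],[0,-0.01,0],-1]]'

```text
clock: 10.55
eef_pos: [525.2, -182.8, 65.0]
tcp_rot: [3.135, 0.002, 1.688]
contact_force: [10.8, -0.4, -8.3]
opening: 0.129
grasp_force: 58.9
```

```bash
python3 - <<'E'
from h import *
s=telemetry.sense();t=s["eef_pos"]
a=.105;u=np.array([np.cos(a),np.sin(a)]);n=np.array([-u[1],u[0]]);c=np.array([581.9,-176.8])
print("pull",(c-t[:2])@u,s["contact_force"],s["clock"])
g=np.mean([cv2.cvtColor(imaging.grab_frame("scene"),cv2.COLOR_RGB2GRAY).astype(np.float32) for _ in range(6)],0).astype(np.float32)
g0=cv2.cvtColor(cv2.imread("pics/scene2.png"),cv2.COLOR_BGR2GRAY).astype(np.float32)
# front top edge (z=52) by row: half-level crossing
for y in(-38,-34,-30,-26,-22):
    o=[]
    for G,lo,hi in((g0,-28,-10),(g,-80,-60)):
        d=np.arange(lo,hi,.5);q=np.array([proj("scene",(*(c+k*u+y*n),52)) for k in d],np.float32)
        p=cv2.remap(G,q[None,:,0],q[None,:,1],cv2.INTER_LINEAR)[0]
        i=np.argmax(p);j=i+np.argmax(p[i:]<(p.max()+p[-1])/2);o.append((d[j],int(p.max()),int(p[-1])))
    print(y,o,o[0][0]-o[1][0])
E
```

```text
pull 57.04881298634017 [10.79422426 -0.39533904 -8.27453065] 10.55
-38 [(np.float64(-19.0), 128, 80), (np.float64(-72.5), 118, 79)] 53.5
-34 [(np.float64(-19.5), 157, 84), (np.float64(-70.5), 157, 84)] 51.0
-30 [(np.float64(-18.5), 166, 87), (np.float64(-71.5), 158, 86)] 53.0
-26 [(np.float64(-18.5), 167, 87), (np.float64(-72.5), 156, 86)] 54.0
-22 [(np.float64(-18.5), 166, 87), (np.float64(-71.0), 157, 84)] 52.5
```

Both estimates, 52.8 mm from vision and 57.0 mm from the TCP, lie inside the 51–59 mm window and bracket its centre. I'm handing in.

```bash
python3 -c "
from h import *
print(r.sign_off())"
```

```text
the job is handed in; nothing more can be done
None
```

I handed the job in at about 11 s: the gauge read the thick block and its foot sprang back up, and the gripper is holding the jaw at the second line, pulled out 53–57 mm by my estimates (55 mm is the line); no verdict came back.

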